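# Open the lamp gear box

## Robot

A 6-joint arm with a two-finger parallel gripper is mounted at the origin on the work surface. World frame = base frame: x ahead of the robot, y to its left, z up, the work surface at z = 0. Lengths are in mm, angles in rad, forces in N, time in s.
With the tool pointing down it reaches from about 250 to 800 mm from the base axis. Payload 8.5 kg.
Tool frame: the origin (TCP) lies at the very end of the fingers, on their centre line; the grasp point (between the pads) lies 19 mm behind it; z points along the fingers, x is the direction in which the jaws open and shut, and the axes are right-handed (so a half turn about z gives the same grasp; the last joint's range is limited). The gripper opens to 85 mm and grips with 20 to 120 N. Pads are 22 mm wide; open, the fingers measure 114 mm over their backs; the gripper's body (76 mm by 85 mm) begins 54 mm behind the grasp point. The pads swing forward as they close: fully open they stand 13 mm farther back than shut.
Start: joints at [1.183, 0.238, -0.013, 1.319, 0, 1.571], TCP at [198.512, 485.975, 231.276] pointing down, gripper open.
Joint ranges: [-2.66, 2.66], [-1.03, 1.9], [-1.14, 1.46], [-1.82, 2.27], [-1.45, 1.34], [-3.14, 3.14]. Speed limits (rad/s): [2.22, 2.22, 2.79, 3.14, 3.14, 3.14].

## Interface

Orientations are given as a unit quaternion [w, x, y, z].
In Python, from cell import env gives the robot as it stands.
- The arm moves only by the tool servo_tool, never from a script. Its argument "deltas" is a list of rows, each a list of 7 numbers: the shift along the tool's x, y, z in m, then the turn, a rotation vector about the tool's x, y, z in degrees, then the opening in per cent of the stroke, from 0 (shut) to 100 (fully open). A call has 1 to 12 rows; each row is the pose to reach, as a shift and turn from the pose commanded when the call began, along the tool's axes at that moment; what a row does not reach only later rows make up. A row lasts 1/12 s, in which the tool goes at most 41.7 mm and 7.16 degrees, less where a joint would pass 70% of its speed; a pose out of reach is approached as far as the arm can. A call with a gripper value outside its range is refused whole. The fingers move at their own pace and stop on an object; "force" is the grip in N (left out, the last holds). Time passes only in rows, so rows that repeat a pose let the fingers close. It gives the time, the measured TCP pose, the force and the opening at its end, in the units of the state.
- env.get_state(): the state, without advancing time (a new reading comes with each control period).
- env.capture(name): name is "side" or "top" or "wrist"; returns a dict with "image" (420x560x3 uint8, blue, green, red), "camera_matrix" (3x3 intrinsics, pixels), "rvec" (rotation vector, rad) and "tvec" (3), from world to camera coordinates, as OpenCV has them. Camera axes: x right, y down, z forward; pixel columns grow to the right and rows downward; lengths in mm; the calibration is good to about 2 mm. The wrist camera is an equidistant fisheye: a pixel r from the principal point sees the ray r / f radians off the axis. A picture is of the moment at which its call begins. There is no depth.
- env.sign_off(): hands the job in, once; it reports no verdict.
The state is a dict: "t": time; "joints": joint angles; "qd": joint speeds; "tau": joint torques, N m; "eef_pos": TCP position; "ee_rot": TCP orientation; "contact_force": force on the tool from outside, world axes, zero at the start; "moment": the same for the moment, N m; "opening": finger opening in mm.
Only numpy, scipy, OpenCV 4.12 (cv2) and the standard library are available. Lean on these libraries where they do the work, as an engineer would, in place of code of your own. Each camera call takes 0.05 s, during which the arm holds its last target. There are 200 camera calls.

## Task

Open the lamp's gear box: draw the locking key out of its staple and park it in the notch on the box's side bracket, bar down between the two cheeks with the tab up, and let go of it. Then lift the cover plate straight up off its pins, keeping it level, and lay it gently, flat and handle up, in the middle of the wooden board. Leave everything else on the bench where it stands.

Things in the scene. Friction and masses are not known exactly. Their poses are not given: they have to be found in the camera images.
- housing: dark steel lamp gear box fixed to the table, 120 (own x) x 160 (y) x 60 mm high, open on top under its cover; origin: centre of underside. Steel pins 8 mm thick at (45, 65) and (-45, -65) mm reach 77 mm above the table. A bracket 100 x 44 mm beside its +y wall, centred at (0, 113) mm, has its flat top 65 mm above the table, level with the cover's top and 8 mm clear of its edge.
- staple (a point): steel staple (bridge) of the housing that comes up through the cover's slot, at (15, 50) mm from the housing's origin. Point: middle of its opening at the height of the cover's top (65 mm above the table). Opening 17 mm wide (y), 13 mm high, 8 mm long, running along x; top of the bridge 84 mm above the table. Axes as the housing's.
- notch (a point): parking notch on the side bracket: point in the middle of the bracket's flat top (65 mm above the table), midway between two upright cheeks; axes as the housing's. The cheeks stand 15 mm further along +x, are 12 mm long (x), 16 mm high, 18 mm apart (y), open above. The key's bar lies between them along x: key origin at this point, tab to -x.
- cover: loose aluminium cover plate 130 x 166 x 5 mm, 0.35 kg, lying on the housing's rim with the pins through two 12 mm holes and the staple through a 14 x 35 mm slot (2 to 3 mm play). Origin: centre of its underside; x, y as the housing's, z up.
- cover_handle (a point): middle of the cover's handle bar, 32 mm above the cover's underside, over the plate's centre. The steel bar is 12 mm (cover x) x 50 mm (cover y) x 14 mm high, its top 37 mm above the underside, 18 mm clear of the plate below it.
- key: flat steel locking key, 0.12 kg: a bar 90 (own x) x 12 (own y) x 8 mm high with an upright tab at its -x end. Origin: middle of the bar's underside. It lies on the cover with the bar through the staple, and must be drawn along its own -x about 35 to 45 mm to come clear of the staple.
- key_tab (a point): grip point in the key's tab, at (-35, 0, 24) mm from the key's origin. The tab is 20 mm (key x) x 12 mm (key y) and rises 38 mm above the bar's underside; pinch it across key y.
- board: plain wooden board fixed on the table, 190 (own x) x 220 (own y) x 12 mm; origin: centre of its underside. It lies to the left or to the right of the housing.
- tray: round brass tray 200 mm across with a 13 mm rim, fixed on the table on the other side of the housing; origin: centre of its underside; holds the tea glass and bowl.
- teapot: bystander: silver teapot, 143 mm high, body 116 mm across, spout to its own +y; origin under its centre
- hammer: bystander: hammer lying on the table; origin under it, handle along its own -x
- screwdriver: bystander: screwdriver lying on the table; handle along its own -x
- polish_jar: bystander: small closed jar, 60 mm across, 70 mm high; origin under its centre
- finial: bystander: small turned brass lamp finial standing on the table, 40 mm across, 52 mm high; origin under its centre
- tea_glass: bystander: amber tea glass standing in the brass tray, 56 mm across, 75 mm high; origin under its centre
- bowl: bystander: small copper bowl standing in the brass tray, 72 mm across, 30 mm high; origin under its centre
Mind the look-alikes: they are no part of the job. Several things have the shape of the key; the one meant has the colours described above.

How it is judged:
By the outcome, as a careful person would: the job done as asked, in the order asked, and still so for the second after the job is handed in, with the robot touching nothing.
It also fails if it takes over 64 s, if anything falls off the work surface, if the arm or the gripper's body presses on something with over 40 N, if the wrist force passes 120 N, or if a joint passes its speed limit or range.

## Working session

There is one attempt and no reset: what is moved stays moved. The work goes in short steps, Python scripts to look and compute and a tool call to move; the robot and the scene stay as the last step left them, time stands still between calls to the robot, and variables do not carry over. Pictures are saved under pics/ and viewed, about 8 in all and at most 12, crops included, and the job is handed in when it is done.

Besides the shell and the picture viewer there is one more tool, called by a JSON object that holds its "method" and its "body". servo_tool: Moves the arm, as the interface text tells. Its arguments: {"type":"object","properties":{"deltas":{"type":"array"},"force":{"type":"number"}},"required":["deltas"]}

```bash
mkdir -p pics; ls; python3 - <<'E'
from cell import env
import cv2,numpy as np,pickle
d={}
for n in("top","side"):
    c=env.capture(n);d[n]=c;print(n,c["camera_matrix"].tolist(),c["rvec"],c["tvec"])
    cv2.imwrite(f"pics/{n}0.png",cv2.resize(c["image"],(800,600),interpolation=cv2.INTER_CUBIC))
pickle.dump(d,open("cap0.pkl","wb"))
print(env.get_state())
E
```

```text
pics
top [[436.26003873671453, 0.0, 276.95082089246324], [0.0, 436.26003873671453, 216.84965551712693], [0.0, 0.0, 1.0]] [ 2.21730912 -2.15918245  0.07871454] [   4.67300519  491.03879936 1295.28593651]
side [[523.46931120008, 0.0, 276.82908877761133], [0.0, 523.46931120008, 209.52639539733912], [0.0, 0.0, 1.0]] [ 2.17842914 -0.4194156   0.19516764] [-461.12518206  180.34735029 1173.52872031]
{'t': 0.1, 'joints': array([ 1.18296702e+00,  2.38725266e-01, -1.41662134e-02,  1.31920019e+00,
        2.59974417e-05,  1.57081000e+00]), 'qd': array([ 0.00045447, -0.00288847,  0.000643  ,  0.00083475, -0.00086422,
       -0.00061356]), 'tau': array([-9.51052098e-04, -5.39716744e+01,  3.46998239e+01,  1.33833996e-02,
       -7.64759375e-05, -4.03369924e-06]), 'eef_pos': array([198.39628693, 485.66788336, 230.74101866]), 'ee_rot': array([ 3.50349917e-04,  8.30118042e-01,  5.57587317e-01, -5.44886209e-04]), 'contact_force': array([ 0.40134356,  0.00905841, -0.08123855]), 'moment': array([ 0.00224751, -0.00514457,  0.05166731]), 'opening': 85.43151724934937}
```

View pics/top0.png

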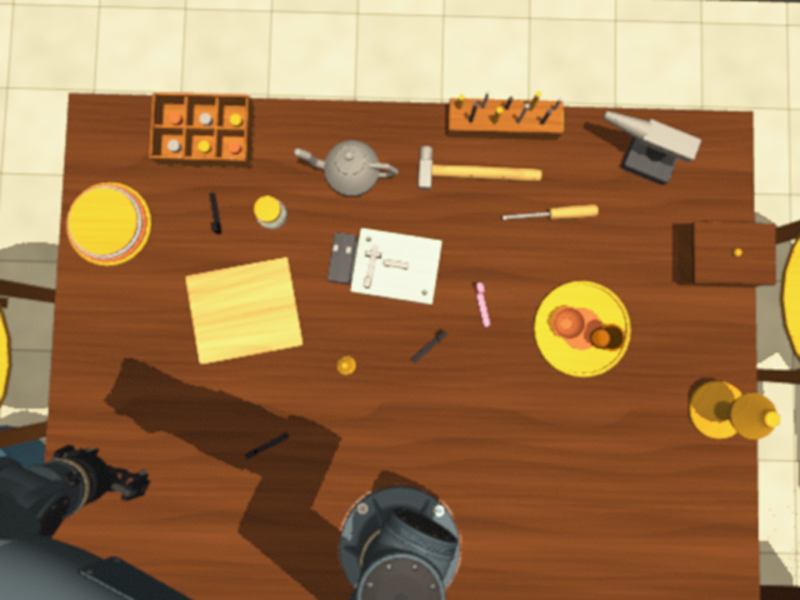

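View pics/side0.png

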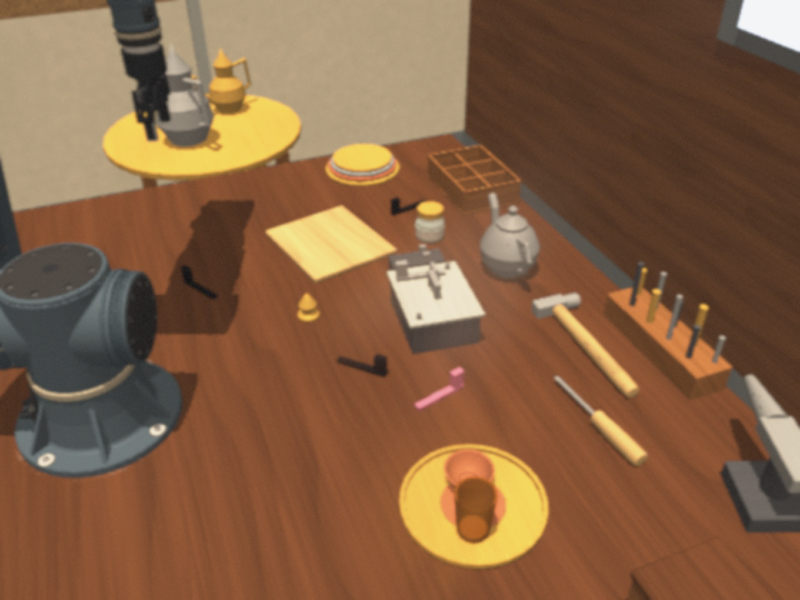

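The top view shows the cover at about (397,266) with the bracket to its left. The key runs through the staple at about (371,265), the board is at (245,310), and the tray is at right. The side view agrees, with the key's tab on the robot side. Next I'll measure the cover and board outlines.

```bash
cat > h.py <<'E'
import numpy as np,cv2,pickle
from scipy.spatial.transform import Rotation as R
def ray(c,uv,fish=False):
    K=c["camera_matrix"];Rm=cv2.Rodrigues(np.array(c["rvec"]))[0];o=-Rm.T@np.array(c["tvec"]).ravel()
    p=(np.atleast_2d(uv)-[K[0,2],K[1,2]])/[K[0,0],K[1,1]]
    if fish:
        r=np.linalg.norm(p,axis=1,keepdims=True)+1e-12
        d=np.hstack([p/r*np.sin(r),np.cos(r)])
    else: d=np.hstack([p,np.ones((len(p),1))])
    return o,d@Rm
def plane(c,uv,z,fish=False):
    o,d=ray(c,uv,fish);return o+d*((z-o[2])/d[:,2])[:,None]
def proj(c,P,fish=False):
    Rm=cv2.Rodrigues(np.array(c["rvec"]))[0];q=np.atleast_2d(P)@Rm.T+np.array(c["tvec"]).ravel();K=c["camera_matrix"]
    if fish:
        r=np.linalg.norm(q[:,:2],axis=1);th=np.arctan2(r,q[:,2]);p=q[:,:2]/r[:,None]*th[:,None]
    else:p=q[:,:2]/q[:,2:]
    return p*[K[0,0],K[1,1]]+[K[0,2],K[1,2]]
def rect(c,m,z,fish=False):
    n,l,s,ce=cv2.connectedComponentsWithStats(m.astype(np.uint8));
    i=1+np.argmax(s[1:,4]);cn=max(cv2.findContours((l==i).astype(np.uint8),cv2.RETR_EXTERNAL,cv2.CHAIN_APPROX_NONE)[0],key=len)[:,0]
    P=plane(c,cn,z,fish)[:,:2].astype(np.float32);(cx,cy),(w,h),a=cv2.minAreaRect(P);return (cx,cy),(w,h),a
E
python3 - <<'E'
from h import *
d=pickle.load(open("cap0.pkl","rb"));c=d["top"];im=c["image"]
hsv=cv2.cvtColor(im,cv2.COLOR_BGR2HSV)
m=np.zeros(im.shape[:2],bool)
sub=np.s_[150:220,235:320]
m[sub]=((hsv[...,1]<60)&(hsv[...,2]>150))[sub]
print("cover",rect(c,m,65))
m[:]=0;sub=np.s_[170:265,120:220]
m[sub]=((hsv[...,1]<170)&(hsv[...,2]>150)&(hsv[...,0]>12))[sub]
print("board",rect(c,m,12))
for n,u,v in(("key tab",369,283),("key end",374,247),("br",342,258),("finial",346,366),("jar",268,210)):
    print(n,plane(c,[[u*.7,v*.7]],65 if n!='finial' else 0))
cv2.imwrite("pics/crop0.png",cv2.resize(im[150:220,215:320],None,fx=7,fy=7,interpolation=cv2.INTER_CUBIC))
E
```

```text
cover ((578.1301879882812, 20.77130889892578), (168.89749145507812, 131.58155822753906), 82.66192626953125)
board ((482.9056701660156, 339.6101989746094), (194.27410888671875, 223.97068786621094), 12.146138191223145)
key tab [[540.55979346  73.43955946  65.        ]]
key end [[614.678258    65.40421838  65.        ]]
br [[590.28517008 129.94683552  65.        ]]
finial [[369.76108158 119.64003676   0.        ]]
jar [[685.22872171 284.58761818  65.        ]]
```

View pics/crop0.png

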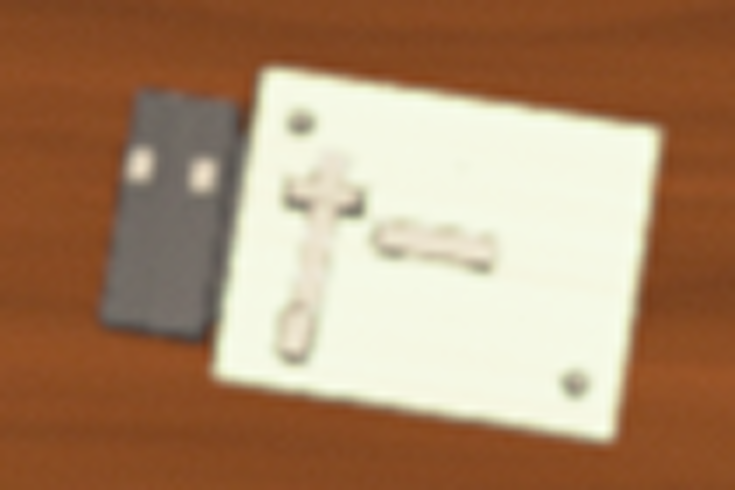

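Crop: the bracket is at left with its cheeks at (140,163) and (203,174). The key tab is at (294,335), with its bar going up through the staple at (323,190). The handle is at (435,245). Housing yaw is about −7.3°, origin about (578, 21).

```bash
cat >> h.py <<'E'
def goal(s,pos,ang):
    "tool-down pose: ang = world angle (deg) of tool x; gives tool-frame shift [m] and turn [deg] from state s"
    q=s["ee_rot"];A=R.from_quat([q[1],q[2],q[3],q[0]]);a=np.radians(ang)
    B=R.from_matrix(np.array([[np.cos(a),np.sin(a),0],[np.sin(a),-np.cos(a),0],[0,0,-1.]]))
    return np.round(A.inv().apply(np.array(pos)-s["eef_pos"])/1000,4),np.round((A.inv()*B).as_rotvec(degrees=True),2)
def H(xy,o=(578.13,20.77),yaw=-7.34):
    a=np.radians(yaw);return np.array(o)+np.array([[np.cos(a),-np.sin(a)],[np.sin(a),np.cos(a)]])@np.array(xy)
E
python3 - <<'E'
from h import *
from cell import env
c=env.capture("wrist");s=env.get_state();q=s["ee_rot"];A=R.from_quat([q[1],q[2],q[3],q[0]])
o,d=ray(c,[[c["camera_matrix"][0,2],c["camera_matrix"][1,2]]],True)
print("cam in tool",A.inv().apply(o-s["eef_pos"]),"axis",A.inv().apply(d),c["camera_matrix"][0])
for n,p in(("staple",(15,50)),("tab",(-20,50)),("cheek",(15,113)),("notchtab",(-35,113))):print(n,H(p))
p=H((-20,60));print(goal(s,[p[0],p[1],200],82.7))
E
```

```text
cam in tool [ 1.31315131e-01 -7.60165335e+01 -1.42763356e+02] axis [[-2.30117680e-04  2.96417298e-01  9.55058497e-01]] [325.1922621    0.         279.92215635]
staple [599.39493492  68.44391889]
tab [564.68174267  72.91541566]
cheek [607.44362911 130.92766496]
notchtab [557.85335445 137.31551748]
(array([-0.234 ,  0.4926,  0.0311]), array([-1.000e-02,  6.000e-02, -1.492e+01]))
```

{"method": "servo_tool", "body": {"deltas": [[-0.02, 0.042, 0.003, 0, 0, -1.3, 100], [-0.04, 0.084, 0.006, 0, 0, -2.6, 100], [-0.06, 0.126, 0.008, 0, 0, -3.9, 100], [-0.08, 0.168, 0.011, 0, 0, -5.2, 80], [-0.1, 0.21, 0.013, 0, 0, -6.5, 60], [-0.12, 0.252, 0.016, 0, 0, -7.8, 35], [-0.14, 0.294, 0.018, 0, 0, -9.1, 35], [-0.16, 0.336, 0.021, 0, 0, -10.4, 35], [-0.18, 0.378, 0.024, 0, 0, -11.7, 35], [-0.2, 0.42, 0.027, 0, 0, -13, 35], [-0.22, 0.462, 0.03, 0, 0, -14.3, 35], [-0.234, 0.4925, 0.031, 0, 0, -14.9, 35]]}}

```text
t: 1.15
eef_pos: [535.6, 115.0, 202.3]
ee_rot: [-0.0, 0.75, 0.661, -0.0]
contact_force: [0.5, 1.3, -0.5]
opening: 30.2
```

{"method": "servo_tool", "body": {"deltas": [[0, 0, 0, 0, 0, 0, 35], [0, 0, 0, 0, 0, 0, 35], [0, 0, 0, 0, 0, 0, 35], [0, 0, 0, 0, 0, 0, 35]]}}

```text
t: 1.48
eef_pos: [534.0, 117.7, 202.6]
ee_rot: [-0.0, 0.751, 0.661, -0.0]
contact_force: [-0.4, 0.4, -0.3]
opening: 30.0
```

```bash
python3 - <<'E'
from h import *
from cell import env
c=env.capture("wrist");s=env.get_state();pickle.dump((c,s),open("w1.pkl","wb"));print(s["eef_pos"],s["opening"],s["qd"].round(3))
im=c["image"]
for n,p,z in(("staple",(15,50),84),("tabtop",(-20,50),103),("cheekmid",(15,113),81)):print(n,proj(c,[*H(p),z],True))
cv2.imwrite("pics/w1.png",cv2.resize(im,(800,600),interpolation=cv2.INTER_CUBIC))
E
```

```text
[534.003936   117.96056353 202.75717285] 29.7466091231767 [ 0.005 -0.003  0.002 -0.001 -0.001 -0.002]
staple [[235.6221137  273.44183258]]
tabtop [[230.51905316 247.69703083]]
cheekmid [[303.89389851 272.24410343]]
```

View pics/w1.png

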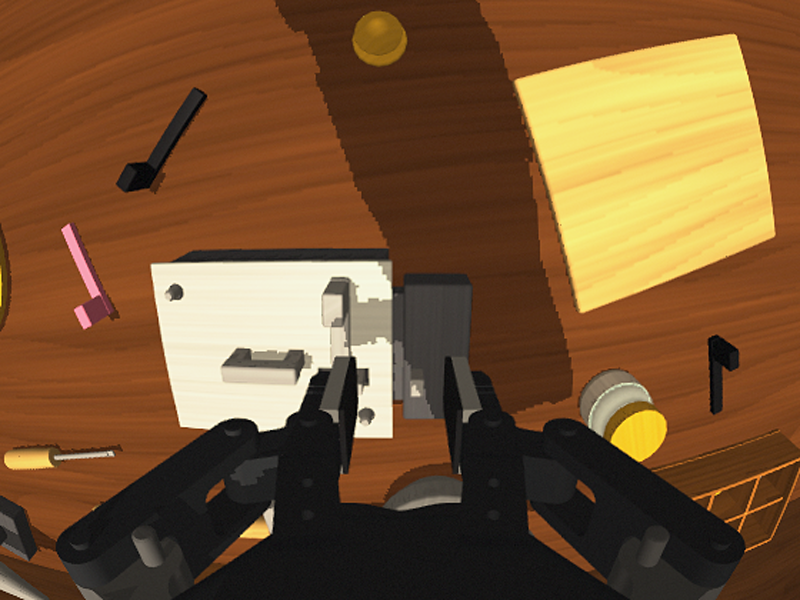

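Wrist view: the tab's top face is at about (334,308), with its shaded robot side above. The cheeks and the fingertips overlap near (415,385), and the handle is at (262,368). I'll zoom in to measure the tab, since the fingers hide part of the view.

```bash
python3 - <<'E'
from h import *
c,s=pickle.load(open("w1.pkl","rb"))
im=c["image"];cv2.imwrite("pics/w1c.png",cv2.resize(im[165:315,100:340],(800,500),interpolation=cv2.INTER_NEAREST))
hsv=cv2.cvtColor(im,cv2.COLOR_BGR2HSV)
E
```

```text
(no output)
```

View pics/w1c.png

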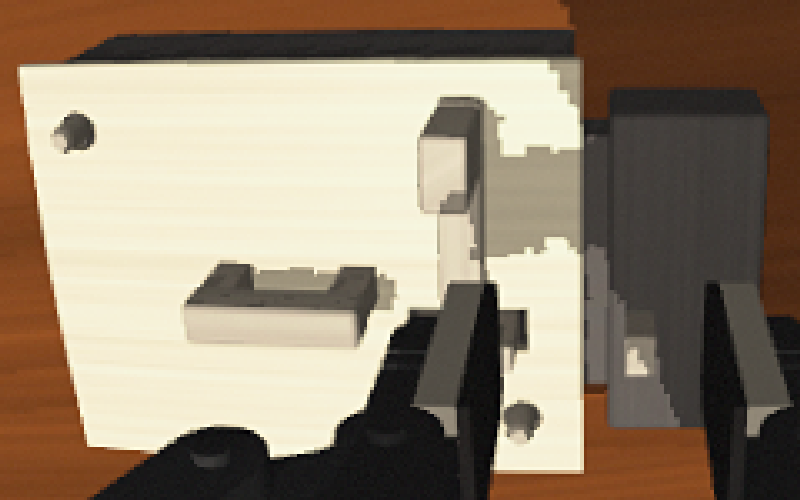

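```bash
python3 - <<'E'
from h import *
c,s=pickle.load(open("w1.pkl","rb"))
f=lambda p,z:plane(c,np.array(p)/ (10/3)+[100,165],z,True)[:,:2]
a=np.radians(-7.34);Ri=np.array([[np.cos(a),np.sin(a)],[-np.sin(a),np.cos(a)]])
def sh(n,p,z):
    w=f(p,z);print(n,w.round(1).tolist(),"mean",w.mean(0).round(1),"H",((w-[578.13,20.77])@Ri.T).round(1).tolist())
sh("tab",[(420,136),(466,138),(468,212),(420,212)],103)
sh("cover",[(20,65),(582,60),(585,472),(88,447)],65)
sh("bracket",[(610,117),(767,115),(612,428)],65)
sh("handletop",[(184,305),(362,312),(358,346),(186,338)],97)
sh("pins",[(58,145),(518,438)],77)
sh("cheek",[(625,345),(652,345),(650,376),(627,376)],81)
E
```

```text
tab [[528.5, 75.8], [530.4, 86.6], [548.9, 84.0], [547.5, 72.3]] mean [538.8  79.7] H [[-56.2, 48.2], [-55.8, 59.2], [-37.0, 59.0], [-36.9, 47.2]]
cover [[502.5, -50.0], [524.1, 114.4], [653.8, 98.0], [632.6, -68.1]] mean [578.2  23.6] H [[-66.0, -79.8], [-65.6, 86.0], [65.2, 86.3], [65.4, -81.1]]
bracket [[540.7, 119.9], [545.5, 162.3], [638.4, 108.4]] mean [574.9 130.2] H [[-49.8, 93.5], [-50.4, 136.2], [48.6, 94.6]]
handletop [[568.9, 0.8], [575.5, 50.4], [585.3, 47.1], [578.8, -1.5]] mean [577.1  24.2] H [[-6.6, -21.0], [-6.4, 29.0], [3.7, 27.0], [3.5, -22.0]]
pins [[525.2, -36.3], [630.9, 81.4]] mean [578.1  22.6] H [[-45.2, -63.3], [44.6, 66.9]]
cheek [[601.5, 116.3], [602.5, 123.7], [612.3, 122.1], [611.4, 115.7]] mean [606.9 119.5] H [[10.9, 97.8], [11.0, 105.2], [20.9, 104.9], [20.9, 98.4]]
```

```bash
python3 - <<'E'
from h import *
from cell import env
s=env.get_state();print(goal(s,[538.8,79.3,71],82.6),goal(s,[538.8,79.3,120],82.6))
E
```

```text
(array([-0.0377,  0.0097,  0.1318]), array([-0.01,  0.  ,  0.16])) (array([-0.0377,  0.0096,  0.0828]), array([-0.01,  0.  ,  0.16]))
```

{"method": "servo_tool", "body": {"deltas": [[-0.012, 0.003, 0.015, 0, 0, 0, 35], [-0.025, 0.006, 0.04, 0, 0, 0, 35], [-0.0377, 0.0097, 0.065, 0, 0, 0.1, 35], [-0.0377, 0.0097, 0.083, 0, 0, 0.2, 35], [-0.0377, 0.0097, 0.083, 0, 0, 0.2, 35], [-0.0377, 0.0097, 0.095, 0, 0, 0.2, 35], [-0.0377, 0.0097, 0.107, 0, 0, 0.2, 35], [-0.0377, 0.0097, 0.119, 0, 0, 0.2, 35], [-0.0377, 0.0097, 0.127, 0, 0, 0.2, 35], [-0.0377, 0.0097, 0.1315, 0, 0, 0.2, 35], [-0.0377, 0.0097, 0.1315, 0, 0, 0.2, 35], [-0.0377, 0.0097, 0.1315, 0, 0, 0.2, 35]]}}

```text
t: 2.53
eef_pos: [539.7, 78.8, 71.8]
ee_rot: [0.0, 0.752, 0.659, 0.0]
contact_force: [0.2, 1.1, -0.5]
opening: 29.9
```

```bash
python3 - <<'E'
from h import *
from cell import env
c=env.capture("wrist");s=env.get_state();pickle.dump((c,s),open("w2.pkl","wb"));print(s["eef_pos"],s["opening"],s["contact_force"])
im=c["image"];cv2.imwrite("pics/w2c.png",cv2.resize(im[150:350,140:420],(784,560),interpolation=cv2.INTER_NEAREST))
E
```

```text
[539.95251089  78.7271236   71.93799816] 29.695428233921156 [0.0297633  0.027437   1.44017277]
```

View pics/w2c.png

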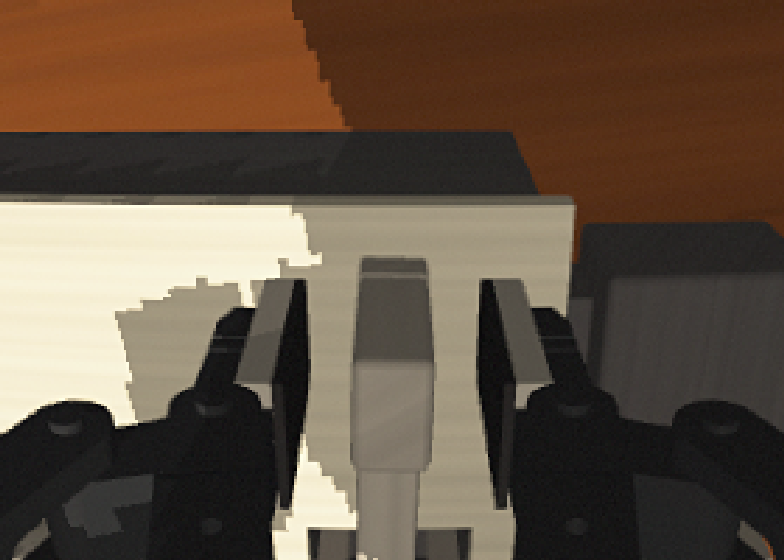

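The crop shows the tab centred between the pads (tab centre 394, jaw centre 394). Next I'll grip and draw.

{"method": "servo_tool", "body": {"deltas": [[0, 0, 0, 0, 0, 0, 0], [0, 0, 0, 0, 0, 0, 0], [0, 0, 0, 0, 0, 0, 0], [0, 0, 0, 0, 0, 0, 0], [0, 0, 0, 0, 0, 0, 0], [0, 0, 0, 0, 0, 0, 0]], "force": 50}}

```text
t: 3.08
eef_pos: [540.0, 78.5, 72.0]
ee_rot: [0.0, 0.752, 0.659, 0.001]
contact_force: [-1.4, 0.5, 7.0]
opening: 11.7
```

{"method": "servo_tool", "body": {"deltas": [[0, -0.003, 0, 0, 0, 0, 0], [0, -0.007, 0, 0, 0, 0, 0], [0, -0.012, 0, 0, 0, 0, 0], [0, -0.017, 0, 0, 0, 0, 0], [0, -0.022, 0, 0, 0, 0, 0], [0, -0.022, 0, 0, 0, 0, 0]]}}

```text
t: 3.58
eef_pos: [517.7, 81.4, 71.9]
ee_rot: [0.001, 0.752, 0.659, 0.001]
contact_force: [0.9, 0.6, 7.6]
opening: 11.4
```

{"method": "servo_tool", "body": {"deltas": [[0, -0.005, 0, 0, 0, 0, 0], [0, -0.011, 0, 0, 0, 0, 0], [0, -0.017, 0, 0, 0, 0, 0], [0, -0.022, 0, 0, 0, 0, 0], [0, -0.024, 0, 0, 0, 0, 0], [0, -0.024, 0, 0, 0, 0, 0]]}}

```text
t: 4.08
eef_pos: [493.9, 84.5, 71.7]
ee_rot: [0.0, 0.752, 0.659, 0.0]
contact_force: [-0.3, -0.3, 8.4]
opening: 11.2
```

{"method": "servo_tool", "body": {"deltas": [[0, 0, -0.003, 0, 0, 0, 0], [0, 0, -0.008, 0, 0, 0, 0], [0, 0, -0.02, 0, 0, 0, 0], [0, 0, -0.035, 0, 0, 0, 0], [0, 0, -0.05, 0, 0, 0, 0], [0, 0, -0.05, 0, 0, 0, 0], [0, 0, -0.05, 0, 0, 0, 0]]}}

```text
t: 4.67
eef_pos: [493.8, 84.4, 121.3]
ee_rot: [0.0, 0.752, 0.659, 0.0]
contact_force: [-0.1, -0.0, -1.1]
opening: 11.2
```

```bash
python3 - <<'E'
from h import *
from cell import env
c=env.capture("wrist");s=env.get_state();pickle.dump((c,s),open("w3.pkl","wb"));print(s["eef_pos"],s["opening"],s["contact_force"],s["moment"])
im=c["image"];cv2.imwrite("pics/w3c.png",cv2.resize(im[110:410,100:500],(800,600),interpolation=cv2.INTER_NEAREST))
E
```

```text
[493.37047742  84.36340477 120.63194431] 11.338022146384006 [ 0.51589591  0.01592197 -2.04604799] [-0.00386367  0.02635872  0.01861835]
```

View pics/w3c.png

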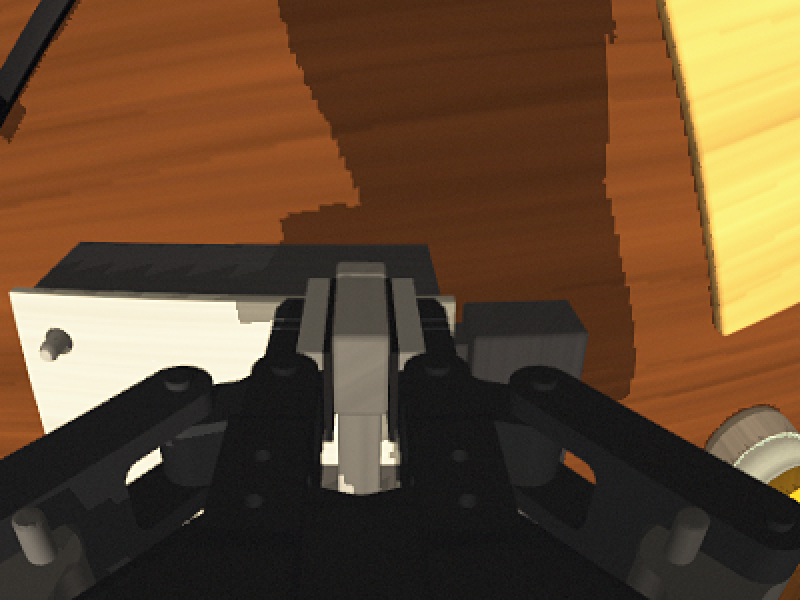

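The key is held straight and clear, its bar aligned with the tool. Now over to the notch.

```bash
python3 - <<'E'
from h import *
from cell import env
d=pickle.load(open("cap0.pkl","rb"))["top"]
print("cheeks top",plane(d,np.array([(140,163),(203,174)])/7+[215,150],81)[:,:2], H((15,101)),H((15,125)))
s=env.get_state();p=H((-34,113),(578.1,21.8));print(p)
for z in(121,95,72.5):print(goal(s,[*p,z],82.66))
E
```

```text
cheeks top [[608.75291842 141.90725936]
 [604.89502221 115.87809636]] [605.9105445  119.02599904] [608.97671371 142.82933087]
[558.81515995 138.21776043]
(array([ 0.062 ,  0.0578, -0.0004]), array([-0.05,  0.02, -0.18]))
(array([0.062 , 0.0579, 0.0256]), array([-0.05,  0.02, -0.18]))
(array([0.062 , 0.0579, 0.0481]), array([-0.05,  0.02, -0.18]))
```

{"method": "servo_tool", "body": {"deltas": [[0.01, 0.01, 0, 0, 0, 0, 0], [0.025, 0.024, 0, 0, 0, 0, 0], [0.042, 0.04, 0, 0, 0, -0.1, 0], [0.056, 0.053, 0, 0, 0, -0.2, 0], [0.0614, 0.0578, 0, 0, 0, -0.2, 0], [0.0614, 0.0578, 0, 0, 0, -0.2, 0], [0.0614, 0.0578, 0.01, 0, 0, -0.2, 0], [0.0614, 0.0578, 0.02, 0, 0, -0.2, 0], [0.0614, 0.0578, 0.026, 0, 0, -0.2, 0], [0.0614, 0.0578, 0.03, 0, 0, -0.2, 0], [0.0614, 0.0578, 0.034, 0, 0, -0.2, 0], [0.0614, 0.0578, 0.034, 0, 0, -0.2, 0]]}}

```text
t: 5.72
eef_pos: [558.6, 137.3, 86.3]
ee_rot: [-0.0, 0.751, 0.66, -0.001]
contact_force: [0.9, 0.1, -1.6]
opening: 11.2
```

{"method": "servo_tool", "body": {"deltas": [[0, 0, 0.003, 0, 0, 0, 0], [0, 0, 0.006, 0, 0, 0, 0], [0, 0, 0.009, 0, 0, 0, 0], [0, 0, 0.012, 0, 0, 0, 0], [0, 0, 0.0138, 0, 0, 0, 0], [0, 0, 0.0138, 0, 0, 0, 0]]}}

```text
t: 6.22
eef_pos: [559.0, 137.7, 72.8]
ee_rot: [-0.0, 0.751, 0.661, -0.0]
contact_force: [-0.2, -0.2, -1.2]
opening: 11.2
```

{"method": "servo_tool", "body": {"deltas": [[0, 0, 0.0006, 0, 0, 0, 0], [0, 0, 0.0012, 0, 0, 0, 0], [0, 0, 0.0012, 0, 0, 0, 0], [0, 0, 0.0012, 0, 0, 0, 0]]}}

```text
t: 6.55
eef_pos: [559.3, 137.7, 72.2]
ee_rot: [0.0, 0.751, 0.661, 0.0]
contact_force: [-0.2, 0.3, -1.1]
opening: 11.3
```

{"method": "servo_tool", "body": {"deltas": [[0, 0, 0.0005, 0, 0, 0, 0], [0, 0, 0.001, 0, 0, 0, 0], [0, 0, 0.001, 0, 0, 0, 0], [0, 0, 0.001, 0, 0, 0, 0]]}}

```text
t: 6.88
eef_pos: [559.4, 137.7, 72.0]
ee_rot: [0.0, 0.751, 0.661, 0.0]
contact_force: [-2.7, -0.1, 6.8]
opening: 10.9
```

Contact, and the bar is seated at bracket height. I'll release to a moderate opening and retreat up.

{"method": "servo_tool", "body": {"deltas": [[0, 0, 0, 0, 0, 0, 12], [0, 0, 0, 0, 0, 0, 25], [0, 0, 0, 0, 0, 0, 35], [0, 0, 0, 0, 0, 0, 35], [0, 0, 0, 0, 0, 0, 35], [0, 0, -0.01, 0, 0, 0, 35], [0, 0, -0.03, 0, 0, 0, 35], [0, 0, -0.06, 0, 0, 0, 35], [0, 0, -0.09, 0, 0, 0, 35], [0, 0, -0.12, 0, 0, 0, 35], [0, -0.02, -0.13, 0, 0, 0, 35], [0, -0.04, -0.13, 0, 0, 0, 35]]}}

```text
t: 7.88
eef_pos: [521.3, 143.2, 204.9]
ee_rot: [0.001, 0.751, 0.66, 0.003]
contact_force: [-0.1, 0.5, 0.3]
opening: 29.9
```

{"method": "servo_tool", "body": {"deltas": [[0, -0.03, 0, 0, 0, 0, 50], [0, -0.06, 0, 0, 0, 0, 70], [0, -0.06, 0, 0, 0, 0, 70], [0, -0.06, 0, 0, 0, 0, 70]]}}

```text
t: 8.22
eef_pos: [459.2, 150.6, 202.3]
ee_rot: [0.0, 0.75, 0.661, 0.001]
contact_force: [0.6, 0.2, 0.8]
opening: 59.9
```

```bash
python3 - <<'E'
from h import *
from cell import env
c=env.capture("wrist");s=env.get_state();pickle.dump((c,s),open("w4.pkl","wb"));print(s["eef_pos"],s["opening"],s["contact_force"])
im=c["image"];cv2.imwrite("pics/w4c.png",cv2.resize(im[150:375,100:400],(800,600),interpolation=cv2.INTER_NEAREST))
E
```

```text
[460.36428231 150.67809537 202.16429731] 59.86672511572487 [ 0.11246664  0.09234691 -0.17668486]
```

View pics/w4c.png

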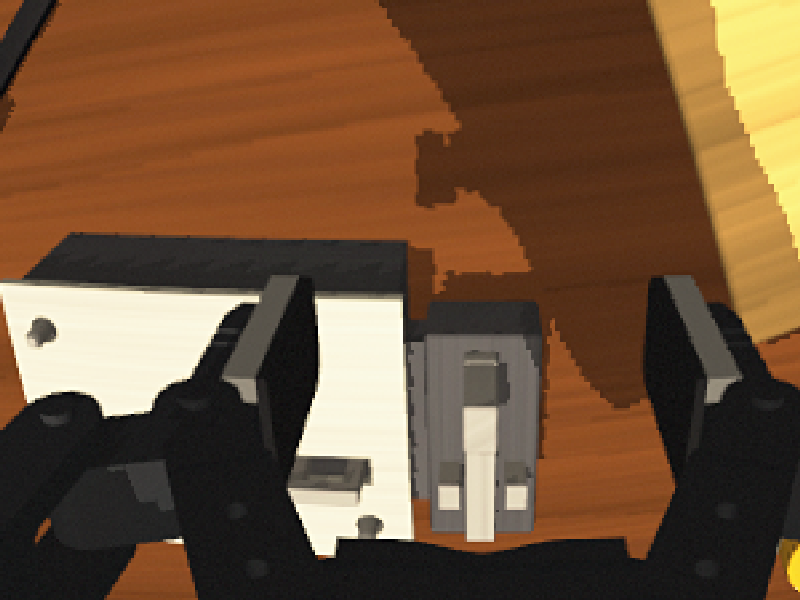

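The key is parked centred between the cheeks (bar at u≈480, cheeks at 450 and 517), with the tab up and toward the robot. Now the handle.

```bash
python3 - <<'E'
from h import *
from cell import env
s=env.get_state();print(s["joints"].round(2))
for a in(-7.34,172.66):print(goal(s,[577.7,22.6,170],a))
c,_=pickle.load(open("w4.pkl","rb"))
f=lambda p,z:plane(c,np.array(p)*.375+[100,150],z,True)[:,:2].round(1).tolist()
print("bar end/near cheeks",f([(466,392),(494,392)],103),"cheeks",f([(450,498),(517,498)],81),"tabtop c",f([(480,428)],103))
E
```

```text
[ 0.32  0.18 -0.17  1.22 -0.    0.44]
(array([-0.1122,  0.1326,  0.0323]), array([ 5.000e-02, -1.000e-01,  9.006e+01]))
(array([-0.1122,  0.1326,  0.0323]), array([ 1.000e-01,  5.000e-02, -8.994e+01]))
bar end/near cheeks [[542.2, 135.8], [543.4, 145.0]] cheeks [[606.3, 120.5], [609.6, 146.4]] tabtop c [[557.6, 138.5]]
```

{"method": "servo_tool", "body": {"deltas": [[-0.01, 0.012, 0, 0, 0, 7, 60], [-0.02, 0.024, 0.0, 0, 0, 14, 50], [-0.03, 0.036, 0.0, 0, 0, 21, 40], [-0.04, 0.048, 0, 0, 0, 28, 40], [-0.05, 0.06, 0, 0, 0, 35, 40], [-0.06, 0.072, 0, 0, 0, 42, 40], [-0.07, 0.084, 0, 0, 0, 49, 40], [-0.08, 0.096, 0, 0, 0, 56, 40], [-0.09, 0.108, 0, 0, 0, 63, 40], [-0.1, 0.12, 0, 0, 0, 70, 40], [-0.108, 0.128, 0.01, 0, 0, 77, 40], [-0.1122, 0.1326, 0.02, 0, 0, 83, 40]]}}

```text
t: 9.27
eef_pos: [579.8, 20.7, 181.1]
ee_rot: [0.0, 1.0, -0.007, 0.001]
contact_force: [0.1, 1.2, -0.1]
opening: 34.2
```

```bash
python3 - <<'E'
from h import *
from cell import env
s=env.get_state();print(s["joints"].round(2),s["eef_pos"])
print(goal(s,[577.7,22.6,140],-7.34))
E
```

```text
[ 0.04  0.35  0.02  1.24 -0.    1.62] [579.82126224  20.71427474 181.09962778]
(array([-0.0022, -0.0019,  0.0411]), array([ 0.01, -0.11,  6.58]))
```

{"method": "servo_tool", "body": {"deltas": [[-0.001, -0.001, 0.01, 0, 0, 3.3, 40], [-0.0022, -0.0019, 0.025, 0, 0, 6.6, 40], [-0.0022, -0.0019, 0.038, 0, 0, 6.6, 40], [-0.0022, -0.0019, 0.041, 0, 0, 6.6, 40], [-0.0022, -0.0019, 0.041, 0, 0, 6.6, 40]]}}

```text
t: 9.68
eef_pos: [575.4, 23.8, 139.2]
ee_rot: [0.0, 0.998, -0.06, -0.001]
contact_force: [-0.1, -0.4, -0.0]
opening: 34.5
```

```bash
python3 - <<'E'
from h import *
from cell import env
c=env.capture("wrist");s=env.get_state();pickle.dump((c,s),open("w5.pkl","wb"));print(s["eef_pos"],s["opening"])
print(goal(s,[577.7,22.6,73],-7.34))
im=c["image"];cv2.imwrite("pics/w5c.png",cv2.resize(im[150:375,130:430],(800,600),interpolation=cv2.INTER_NEAREST))
E
```

```text
[575.72319862  23.90194843 140.05409656] 33.959614762092514
(array([0.0021, 0.001 , 0.0671]), array([0.01, 0.02, 0.42]))
```

View pics/w5c.png

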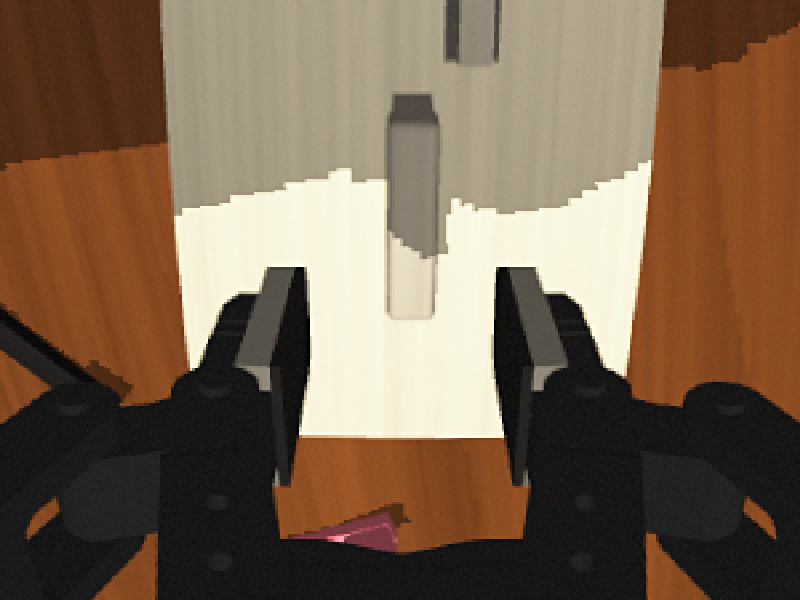

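The handle top is at u≈413 and the jaw centre at 402, so it sits about 2 mm to tool +x, matching the computed shift.

{"method": "servo_tool", "body": {"deltas": [[0.001, 0.0005, 0.008, 0, 0, 0.2, 40], [0.0021, 0.001, 0.022, 0, 0, 0.4, 40], [0.0021, 0.001, 0.036, 0, 0, 0.4, 40], [0.0021, 0.001, 0.048, 0, 0, 0.4, 40], [0.0021, 0.001, 0.058, 0, 0, 0.4, 40], [0.0021, 0.001, 0.065, 0, 0, 0.4, 40], [0.0021, 0.001, 0.067, 0, 0, 0.4, 40], [0.0021, 0.001, 0.067, 0, 0, 0.4, 40]]}}

```text
t: 10.4
eef_pos: [577.1, 22.9, 72.9]
ee_rot: [0.0, 0.998, -0.064, -0.0]
contact_force: [-0.6, -0.1, -0.4]
opening: 34.6
```

{"method": "servo_tool", "body": {"deltas": [[0, 0, 0, 0, 0, 0, 20], [0, 0, 0, 0, 0, 0, 0], [0, 0, 0, 0, 0, 0, 0], [0, 0, 0, 0, 0, 0, 0], [0, 0, 0, 0, 0, 0, 0], [0, 0, 0, 0, 0, 0, 0], [0, 0, 0, 0, 0, 0, 0]], "force": 80}}

```text
t: 10.98
eef_pos: [577.7, 23.0, 74.0]
ee_rot: [-0.0, 0.998, -0.064, 0.001]
contact_force: [-0.6, 0.2, 5.8]
opening: 10.5
```

{"method": "servo_tool", "body": {"deltas": [[0, 0, -0.002, 0, 0, 0, 0], [0, 0, -0.005, 0, 0, 0, 0], [0, 0, -0.008, 0, 0, 0, 0], [0, 0, -0.011, 0, 0, 0, 0], [0, 0, -0.014, 0, 0, 0, 0], [0, 0, -0.018, 0, 0, 0, 0], [0, 0, -0.022, 0, 0, 0, 0], [0, 0, -0.026, 0, 0, 0, 0], [0, 0, -0.03, 0, 0, 0, 0], [0, 0, -0.034, 0, 0, 0, 0], [0, 0, -0.036, 0, 0, 0, 0], [0, 0, -0.036, 0, 0, 0, 0]]}}

```text
t: 11.98
eef_pos: [577.4, 23.0, 109.8]
ee_rot: [-0.0, 0.998, -0.064, 0.0]
contact_force: [-0.1, 0.2, -3.9]
opening: 10.3
```

```bash
python3 - <<'E'
from h import *
from cell import env
c,_=pickle.load(open("w1.pkl","rb"))
w=plane(c,np.array([(516,80),(735,35),(775,235),(580,312)])*.7,12,True)[:,:2];print(w.round(1),w.mean(0),cv2.minAreaRect(w.astype(np.float32)))
s=env.get_state();print(s["joints"].round(2))
for z in(165,60,26.5):print(goal(s,[483,340.5,z],12.1))
E
```

```text
[[413.4 217.1]
 [368.6 427.7]
 [549.4 468.7]
 [595.4 255.8]] [481.71957618 342.32914892] ((481.4895324707031, 342.5740661621094), (186.08209228515625, 217.74386596679688), 12.203113555908203)
[ 0.04  0.39 -0.11  1.07 -0.    1.74]
(array([-0.1341, -0.3029, -0.0553]), array([ 1.000e-02, -5.000e-02, -1.942e+01]))
(array([-0.1342, -0.3029,  0.0497]), array([ 1.000e-02, -5.000e-02, -1.942e+01]))
(array([-0.1342, -0.3029,  0.0832]), array([ 1.000e-02, -5.000e-02, -1.942e+01]))
```

{"method": "servo_tool", "body": {"deltas": [[0, 0, -0.006, 0, 0, 0, 0], [0, 0, -0.018, 0, 0, 0, 0], [0, 0, -0.032, 0, 0, 0, 0], [0, 0, -0.045, 0, 0, 0, 0], [-0.003, -0.006, -0.053, 0, 0, -0.5, 0], [-0.009, -0.02, -0.056, 0, 0, -1.4, 0], [-0.018, -0.04, -0.056, 0, 0, -2.6, 0], [-0.028, -0.064, -0.056, 0, 0, -4, 0], [-0.04, -0.09, -0.056, 0, 0, -5.6, 0], [-0.052, -0.117, -0.056, 0, 0, -7.4, 0], [-0.064, -0.144, -0.056, 0, 0, -9.2, 0], [-0.076, -0.171, -0.056, 0, 0, -11, 0]]}}

```text
t: 12.98
eef_pos: [522.5, 203.8, 165.2]
ee_rot: [0.0, 0.999, 0.033, -0.0]
contact_force: [1.3, 0.7, -3.5]
opening: 10.7
```

```bash
python3 - <<'E'
from h import *
from cell import env
s=env.get_state();print(s["eef_pos"],s["opening"],s["contact_force"])
for z in(165,60,28):print(goal(s,[482.5,341,z],12.1))
E
```

```text
[522.48188883 203.78538638 165.15906557] 10.674508072553994 [ 1.30810553  0.65414063 -3.47646286]
(array([-0.0308, -0.1396,  0.0002]), array([-0.  ,  0.02, -8.31]))
(array([-0.0308, -0.1396,  0.1052]), array([-0.  ,  0.02, -8.31]))
(array([-0.0308, -0.1396,  0.1372]), array([-0.  ,  0.02, -8.31]))
```

{"method": "servo_tool", "body": {"deltas": [[-0.005, -0.024, 0, 0, 0, -1.5, 0], [-0.011, -0.05, 0, 0, 0, -3, 0], [-0.017, -0.076, 0, 0, 0, -4.6, 0], [-0.022, -0.1, 0, 0, 0, -6, 0], [-0.026, -0.12, 0, 0, 0, -7.2, 0], [-0.029, -0.133, 0, 0, 0, -8, 0], [-0.0305, -0.138, 0.004, 0, 0, -8.3, 0], [-0.0308, -0.1396, 0.015, 0, 0, -8.3, 0], [-0.0308, -0.1396, 0.03, 0, 0, -8.3, 0], [-0.0308, -0.1396, 0.045, 0, 0, -8.3, 0], [-0.0308, -0.1396, 0.055, 0, 0, -8.3, 0], [-0.0308, -0.1396, 0.055, 0, 0, -8.3, 0]]}}

```text
t: 13.98
eef_pos: [482.7, 338.1, 107.7]
ee_rot: [0.001, 0.995, 0.104, -0.002]
contact_force: [-1.1, -0.2, -3.1]
opening: 10.2
```

{"method": "servo_tool", "body": {"deltas": [[0, 0, 0, 0, 0, 0, 0], [0, 0, 0, 0, 0, 0, 0]]}}

```text
t: 14.15
eef_pos: [484.3, 339.5, 110.8]
ee_rot: [-0.0, 0.995, 0.104, 0.0]
contact_force: [1.0, -0.1, -3.2]
opening: 10.4
```

```bash
python3 - <<'E'
from h import *
from cell import env
c=env.capture("wrist");s=env.get_state();pickle.dump((c,s),open("w6.pkl","wb"));print(s["eef_pos"],s["opening"],s["contact_force"],s["moment"])
for z in(60,30,27):print(goal(s,[482.5,341,z],12.1))
cv2.imwrite("pics/w6.png",cv2.resize(c["image"],(800,600),interpolation=cv2.INTER_NEAREST))
E
```

```text
[484.39868579 339.6535645  111.04478395] 10.607671146584691 [ 0.86955041  0.45458517 -4.02681994] [ 0.01941422 -0.04781175 -0.0286606 ]
(array([-0.0016, -0.0017,  0.051 ]), array([-0.02, -0.07, -0.14]))
(array([-0.0017, -0.0017,  0.081 ]), array([-0.02, -0.07, -0.14]))
(array([-0.0017, -0.0017,  0.084 ]), array([-0.02, -0.07, -0.14]))
```

View pics/w6.png

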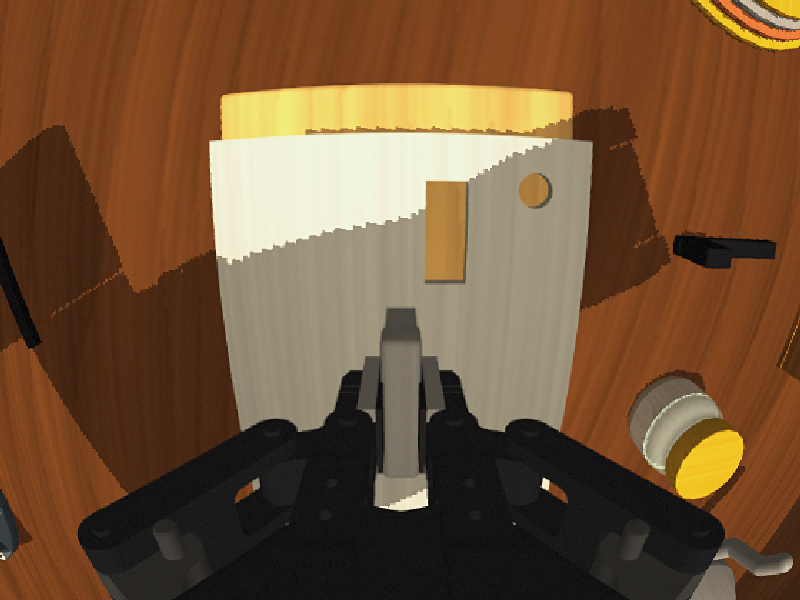

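The wrist view shows the cover held level over the board, with parallel edges (board 221–573, cover 209–592). Now a gentle descent.

{"method": "servo_tool", "body": {"deltas": [[-0.001, -0.001, 0.008, 0, 0, 0, 0], [-0.0017, -0.0017, 0.02, 0, 0, -0.1, 0], [-0.0017, -0.0017, 0.034, 0, 0, -0.1, 0], [-0.0017, -0.0017, 0.048, 0, 0, -0.1, 0], [-0.0017, -0.0017, 0.06, 0, 0, -0.1, 0], [-0.0017, -0.0017, 0.069, 0, 0, -0.1, 0], [-0.0017, -0.0017, 0.075, 0, 0, -0.1, 0], [-0.0017, -0.0017, 0.078, 0, 0, -0.1, 0], [-0.0017, -0.0017, 0.08, 0, 0, -0.1, 0], [-0.0017, -0.0017, 0.08, 0, 0, -0.1, 0]]}}

```text
t: 15.03
eef_pos: [481.9, 341.0, 30.2]
ee_rot: [-0.0, 0.994, 0.105, 0.0]
contact_force: [0.1, -0.8, -2.4]
opening: 10.5
```

{"method": "servo_tool", "body": {"deltas": [[0, 0, 0.0007, 0, 0, 0, 0], [0, 0, 0.0014, 0, 0, 0, 0], [0, 0, 0.002, 0, 0, 0, 0], [0, 0, 0.0026, 0, 0, 0, 0], [0, 0, 0.003, 0, 0, 0, 0], [0, 0, 0.003, 0, 0, 0, 0]]}}

```text
t: 15.53
eef_pos: [481.8, 340.9, 27.1]
ee_rot: [0.0, 0.994, 0.105, -0.0]
contact_force: [0.6, -0.3, -3.1]
opening: 10.2
```

{"method": "servo_tool", "body": {"deltas": [[0, 0, 0.0004, 0, 0, 0, 0], [0, 0, 0.0008, 0, 0, 0, 0], [0, 0, 0.0012, 0, 0, 0, 0], [0, 0, 0.0014, 0, 0, 0, 0], [0, 0, 0.0014, 0, 0, 0, 0]]}}

```text
t: 15.95
eef_pos: [481.8, 340.9, 26.1]
ee_rot: [-0.0, 0.994, 0.105, 0.0]
contact_force: [-1.4, -1.2, 2.3]
opening: 10.5
```

Contact. Releasing and withdrawing.

{"method": "servo_tool", "body": {"deltas": [[0, 0, 0, 0, 0, 0, 15], [0, 0, 0, 0, 0, 0, 28], [0, 0, 0, 0, 0, 0, 40], [0, 0, 0, 0, 0, 0, 40], [0, 0, 0, 0, 0, 0, 40], [0, 0, -0.01, 0, 0, 0, 40], [0, 0, -0.03, 0, 0, 0, 40], [0, 0, -0.06, 0, 0, 0, 40], [0, 0, -0.1, 0, 0, 0, 40], [0, 0, -0.14, 0, 0, 0, 40], [0, 0, -0.17, 0, 0, 0, 40], [0, 0, -0.19, 0, 0, 0, 40]]}}

```text
t: 16.95
eef_pos: [482.5, 341.4, 220.5]
ee_rot: [-0.001, 0.994, 0.105, 0.002]
contact_force: [-0.0, 0.4, -0.3]
opening: 33.8
```

{"method": "servo_tool", "body": {"deltas": [[0, -0.03, -0.02, 0, 0, 0, 40], [0, -0.07, -0.04, 0, 0, 0, 40], [0, -0.11, -0.05, 0, 0, 0, 40], [0, -0.15, -0.05, 0, 0, 0, 40], [0, -0.18, -0.05, 0, 0, 0, 40], [0, -0.18, -0.05, 0, 0, 0, 40]]}}

```text
t: 17.45
eef_pos: [442.0, 522.1, 265.3]
ee_rot: [-0.001, 0.994, 0.107, -0.0]
contact_force: [0.0, -0.6, 0.6]
opening: 34.0
```

```bash
python3 - <<'E'
from h import *
from cell import env
c=env.capture("top");s=env.get_state();pickle.dump((c,s),open("t2.pkl","wb"));print(s["eef_pos"],s["opening"],s["contact_force"])
im=c["image"];cv2.imwrite("pics/t2.png",cv2.resize(im[130:280,110:310],(800,600),interpolation=cv2.INTER_CUBIC))
hsv=cv2.cvtColor(im,cv2.COLOR_BGR2HSV);m=np.zeros(im.shape[:2],bool);sub=np.s_[170:265,120:220]
m[sub]=((hsv[...,1]<60)&(hsv[...,2]>90))[sub];print("cover",rect(c,m,17))
E
```

```text
[442.72669698 519.57003819 265.30717329] 34.18578063182146 [-0.24990667 -0.19109756  0.7189675 ]
cover ((482.6687927246094, 337.5465087890625), (129.17788696289062, 165.26197814941406), 11.948198318481445)
```

View pics/t2.png

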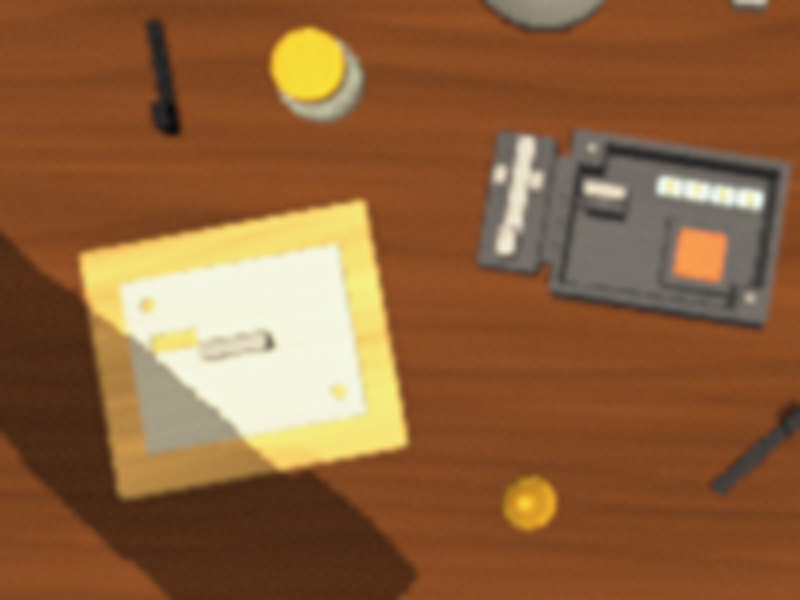

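The cover is flat and centred on the board, about 2 mm from its measured centre. The key is between the cheeks on the bracket, and the bystanders in view stand where they were.

```bash
python3 -c "
from cell import env
print(env.get_state()['t'],env.sign_off())"
```

```text
the job is handed in; nothing more can be done
17.5 None
```

I parked the locking key in the notch, laid the cover plate on the wooden board, and handed the job in at 17.5 s of the 64 s allowed. No verdict was reported.

- **Key:** I pinched it by the tab, drew it out about 46 mm, and lowered it between the bracket's cheeks, tab up. The wrist picture just after release showed the bar centred between the cheeks. The final top picture showed it still there.
- **Cover:** I lifted it straight up and level off its pins, carried it over the parked key and set it down. It touched at about 2 N, with the handle up. In the final top picture its centre is about 2 mm from the board's measured centre and its turn is within 0.2° of the board's.
- **Forces:** The contact readings at the end of each move never exceeded about 8.5 N.
- **Bystanders:** Those in the final picture's crop looked unmoved. The tray with its glass and bowl, the hammer and the screwdriver were outside that crop and not re-checked. The arm did not work near them.
- **Disagreement:** The top and wrist cameras differed by about 1 to 3 mm in y. I worked between the two, which stayed within the clearances.

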